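# Lock up a lino block in the proofing bed

## Robot

A 6-joint arm with a two-finger parallel gripper is mounted at the origin on the work surface; the furniture and walls round the work are solid. World frame = base frame: x ahead of the robot, y to its left, z up, the work surface at z = 0. Lengths are in m, angles in degrees, forces in N, time in s.
With the tool pointing down it reaches from about 0.3 to 0.75 m from the base axis. Payload 8.5 kg.
Tool frame: the origin (TCP) lies midway between the tips of the shut fingers; the grasp point (between the pads) lies 19 mm behind it (env.pinch_z is the z of the grasp point in the tool frame, in m); z points along the fingers, y is the line along which they close (so a half turn about z gives the same grasp; the last joint's range is limited). The gripper opens to 85 mm and grips with 20 to 120 N. Pads are 22 mm wide; open, the fingers measure 114 mm over their backs; the gripper's body (76 mm by 85 mm) begins 54 mm behind the grasp point. The pads swing forward as they close: fully open they stand 13 mm farther back than shut.
Start: joints at [51.263, 21.807, 74.336, -0, 83.858, -12.336], TCP at [0.245, 0.493, 0.231] pointing down, gripper open.
Joint ranges: [-178.18, 178.18], [-50.72, 133.34], [12.68, 142.11], [-81.47, 261.47], [9.98, 163.14], [-165.26, 165.26]. Speed limits (degrees/s): [136.94, 136.94, 180, 180, 180, 180].

## Interface

Orientations are given as a 3x3 rotation matrix whose columns are the frame's x, y, z axes.
In Python, from rig import env gives the robot as it stands.
- The arm moves only by the tool arm_command, never from a script. Its argument "deltas" is a list of rows, each an object of numbers: "rx", "ry", "rz": the turn, a rotation vector about the tool's x, y, z in rad; "dx", "dy", "dz": the shift along the tool's x, y, z in m; "fingers": the finger opening in m, from 0 to 0.0854. In form: [{"rx": .., "ry": .., "rz": .., "dx": .., "dy": .., "dz": .., "fingers": ..}, ...]. A call has 1 to 12 rows; each row shifts and turns the commanded pose from where the row before left it, along the tool's axes as they then stand; what a row does not reach is not made up. A row lasts 1/10 s, in which the tool goes at most 50 mm and 8.59 degrees, less where a joint would pass 70% of its speed; a pose out of reach is approached as far as the arm can. A call is refused whole if a number of a shift passes 0.05 or a number of a turn 0.15, either way. A call with a gripper value outside its range is refused whole. The fingers move at their own pace and stop on an object; "squeeze" is the grip in N (left out, the last holds). Time passes only in rows, so rows that do not move let the fingers close. It gives the time, the measured TCP pose, the force, the opening and the grip force at its end, in the units of the state.
- env.observe(): the state, without advancing time (a new reading comes with each control period).
- env.get_image(name): name is "side" or "top" or "wrist"; returns a dict with "color" (480x640x3 uint8, blue, green, red), "camera_matrix" (3x3 intrinsics, pixels), "k1" (the pictures are not rectified: a ray, as slopes to the right and down, at radius r is drawn at 1 + k1 r^2 times it, then the intrinsics apply), "eye" and "orientation" of the camera in the world. Camera axes: x right, y up, looking along -z (the intrinsics and any distortion apply to the point x, -y, -z); pixel columns grow to the right and rows downward; lengths in m; the calibration is good to about 2 mm. A picture is of the moment at which its call begins. There is no depth.
- env.close_job(): hands the job in; it is judged then, once.
Trained networks look in a picture, given as the dict that the camera call returned (one of the last four; its "shot" number tells which), for a name from the list of things; names that differ only in an ending like _2 or _b are one class to them, and where a whole thing is asked for, a point or a joint stands for the part that bears it (a point fixed in the world has none). Each returns a list of dicts, best first, with "p" (0 to 1); they miss things now and then, are a little off and sometimes report something else, mostly with a low value. They report only what shows in the picture. A call takes as long as a camera call.
- env.look_for(query, picture): "box" ([left, top, right, bottom] in pixels, round what is visible of it).
- env.tip_of(query, picture): "location" ([column, row] in pixels: a listed point, or the origin of a listed thing).
The state is a dict: "time_s": time; "q": joint angles; "qvel": joint speeds; "joint_efforts": joint torques, N m; "position": TCP position; "tool_rot": TCP orientation; "ft_force": force on the tool from outside, world axes, zero at the start; "wrist_torque": the same for the moment, N m; "grip_width": finger opening in m; "gripper_force": force on a finger pad.
Only numpy, scipy, OpenCV 4.12 (cv2) and the standard library are available. Lean on these libraries where they do the work, as an engineer would, in place of code of your own. Each camera call takes 0.05 s, during which the arm holds its last target. There are 200 camera calls.

## Task

Lock the lino printing block up in the proofing bed. Throw the cam lever on the lock-up bar right up to free the bar, slide the bar along until its sprung strip is pressed well in and holds the block flat and square against the head stop (firmly, but without forcing it), then throw the lever fully down so that the block stays tight. Leave the things that stand round the bed where they are.

Things in the scene. Friction and masses are not known exactly. Their poses are not given: they have to be found in the camera images.
- bed: fixed proofing bed: steel slab 300 (x) x 290 (y), face 14 above the worktop, a rail on each long side (y +-130, 31 high). Origin: centre of underside; x points from lock-up bar to head stop, z up. Head stop: steel bar 25 x 225 x 26 across the bed near its +x end; its face to the block lies anywhere at x = 72 to 103 and is not reported: feel for it.
- lockup_bar (a joint): travel of the lock-up bar along bed +x, m: 0 fully back, at most 0.13. Grey bar, 26 thick (x), right across the bed behind the block, top 44 above the worktop; its middle is at bed x = -118 mm + travel. Lever up: slides with about 9 N of guide friction, and so stays put against up to 9 N when left. Lever down: braked (over 30 N).
- cam_lever (a joint): cam lever angle, rad: 0 = fully down, lying along the bar towards bed -y (bar locked); 1.75 = fully up, leaning slightly outward, where it stays (bar free). The cam bites below about 1.1 and passes dead centre at 0.15, below which it stays down; the last part takes 5 to 10 N at the handle.
- strip: steel pressure strip 6 x 190 x 16 mm on springs on the bar's front (+x). Pushing it in takes 3 N at first and 3 N more per mm; it bottoms at 4 mm (15 N). Axes as the bed's. Its origin is a point level with the bed's underside; its pressing face is 20 mm ahead (+x) of that; it reaches from 18 to 34 above the worktop.
- bar_grip (a point): middle of the bar's finger grip: an upright steel tab 16 thick (bed x), 40 wide (bed y), at bed y = -60 mm, from 48 to 90 above the worktop; this point is 72 above the worktop. Pinch it from above across its thickness.
- lever_grip (a point): middle of the lever's black handle, 70 long, 15 thick (bed x), 18 high when down. It is 100 mm from the hinge: when down, 96 mm from it towards bed -y and 28 above it (74 above the worktop). Pinched across its thickness it can turn between the fingers, but with the bar free an off-centre pinch drags the bar along; pushing the handle over does not.
- lever_hinge (a point): hinge point of the cam lever, over the left (+y) rail at bed y = +130 mm, 46 above the worktop, moves with the bar. The hinge axis runs along the bed's x.
- block: loose printing block: dark lino with a cut leaf on a plywood mount, 110 (its x) x 150 (its y) x 23 mm, 0.18 to 0.35 kg, lying on the bed a little askew between the bar and the head stop, some 15 to 30 mm off the stop. Origin: centre of the underside.
- ink_tin: bystander: closed round ink tin, 71 across, 62 high. Origin: centre of its foot.
- dabber: bystander: ink dabber with a turned wooden grip, 64 across, 83 high. Origin: centre of its foot.
- soap_bottle: bystander: white pump bottle 49 x 76 x 195 mm high. Origin: centre of its foot.

How it is judged:
By the outcome, as a careful person would: the job done as asked, in the order asked, and still so for the second after the job is handed in, with the robot touching nothing.
It also fails if it takes over 53 s, if anything falls off the work surface, if the arm or the gripper's body presses on something with over 40 N, if the wrist force passes 120 N, or if a joint passes its speed limit or range.

## Working session

There is one attempt and no reset: what is moved stays moved. The work goes in short steps, Python scripts to look and compute and a tool call to move; the robot and the scene stay as the last step left them, time stands still between calls to the robot, and variables do not carry over. Pictures are saved under pics/ and viewed, at most 10 in all, crops included, and the job is handed in when it is done.

Besides the shell and the picture viewer there is one more tool, called after "Request:" by a JSON object that holds its "op" and its "data", one argument or row to a line. arm_command: Moves the arm, as the interface text tells. Its arguments: {"type":"object","properties":{"deltas":{"type":"array"},"squeeze":{"type":"number"}},"required":["deltas"]}

```bash
ls; mkdir -p pics
cat > h.py <<'E'
import numpy as np, cv2
from rig import env
names=["bed","lockup_bar","cam_lever","strip","bar_grip","lever_grip","lever_hinge","block","ink_tin","dabber","soap_bottle"]
def ray(p,px):
    K=np.array(p["camera_matrix"]);k=p["k1"]
    d=np.array([(px[0]-K[0,2])/K[0,0],(px[1]-K[1,2])/K[1,1]]);u=d.copy()
    for _ in range(20): u=d/(1+k*(u@u))
    v=np.array(p["orientation"])@np.array([u[0],-u[1],-1.]);return np.array(p["eye"]),v
def at(p,px,z):
    e,v=ray(p,px);return e+v*(z-e[2])/v[2]
def proj(p,X):
    c=np.array(p["orientation"]).T@(np.array(X)-np.array(p["eye"]));u=np.array([c[0],-c[1]])/-c[2]
    u=u*(1+p["k1"]*(u@u));K=np.array(p["camera_matrix"]);return np.array([K[0,0]*u[0]+K[0,2],K[1,1]*u[1]+K[1,2]])
E
python3 - <<'E'
from h import *
np.set_printoptions(precision=3,suppress=True)
Z=dict(bed=0,strip=0,bar_grip=.072,lever_grip=.074,lever_hinge=.046,block=.014,ink_tin=0,dabber=0,soap_bottle=0)
s=env.observe();print(s["time_s"],s["position"],env.pinch_z);print(np.array(s["tool_rot"]))
for c in ["top","side"]:
    p=env.get_image(c);cv2.imwrite(f"pics/{c}0.png",p["color"]);print(c,np.array(p["eye"]))
    for n in Z:
        for r in env.tip_of(n,p)[:2]:
            print(n,round(r["p"],2),np.array(r["location"]),at(p,r["location"],Z[n]))
E
```

```text
pics
0.0 [0.244 0.492 0.231] -0.0187
[[-0.896  0.445 -0.001]
 [ 0.445  0.896 -0.001]
 [ 0.    -0.001 -1.   ]]
top [ 0.304 -0.211  1.512]
bed 0.29 [260.5 265.7] [ 0.483 -0.085  0.   ]
strip 0.48 [306.4 257.2] [ 0.507 -0.21   0.   ]
bar_grip 0.73 [327.5 255.9] [ 0.501 -0.265  0.072]
lever_grip 0.71 [290.3 257.2] [ 0.497 -0.168  0.074]
lever_hinge 0.59 [258.1 263.4] [ 0.484 -0.082  0.046]
lever_hinge 0.38 [426.3 285.1] [ 0.427 -0.526  0.046]
block 0.57 [296.  219.6] [ 0.609 -0.181  0.014]
ink_tin 0.82 [426.2 247.4] [ 0.535 -0.539  0.   ]
dabber 0.89 [429.9 284.2] [ 0.434 -0.546  0.   ]
dabber 0.27 [326.6 254.9] [ 0.513 -0.265  0.   ]
soap_bottle 0.64 [179.5 206.7] [0.647 0.143 0.   ]
side [ 0.424 -1.45   0.63 ]
bed 0.89 [362.3 270.3] [ 0.617 -0.169  0.   ]
bar_grip 0.6 [320.2 260.3] [ 0.51  -0.265  0.072]
lever_grip 0.58 [311.4 243.2] [ 0.496 -0.178  0.074]
lever_hinge 0.7 [299.8 237.8] [ 0.473 -0.081  0.046]
lever_hinge 0.63 [312.1 242.1] [ 0.501 -0.107  0.046]
block 0.84 [361.  265.8] [ 0.613 -0.173  0.014]
ink_tin 0.82 [344.9 363.8] [ 0.539 -0.547  0.   ]
soap_bottle 0.72 [362.7 220.4] [0.659 0.151 0.   ]
```

Run:
```python
import cv2
a=cv2.imread("pics/top0.png")[130:330,140:460];b=cv2.imread("pics/side0.png")[170:390,220:500]
cv2.imwrite("pics/a.png",cv2.resize(a,(800,500),interpolation=2));cv2.imwrite("pics/b.png",cv2.resize(b,(760,597),interpolation=2))
```

```text
(no output)
```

View pics/a.png

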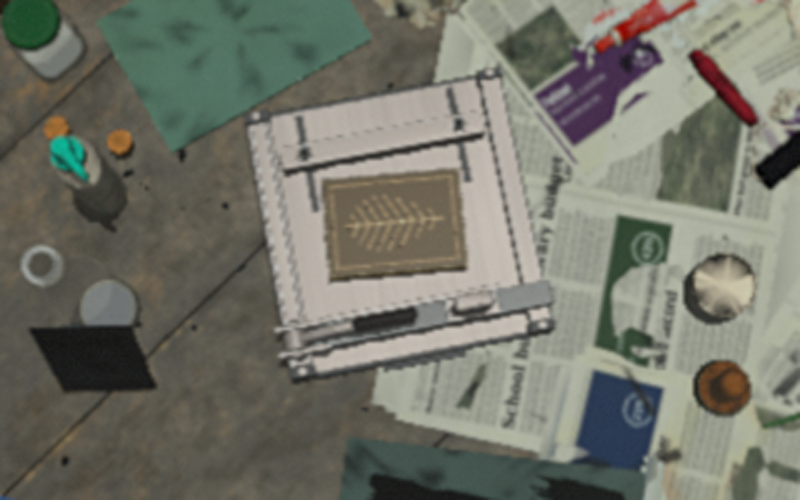

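View pics/b.png

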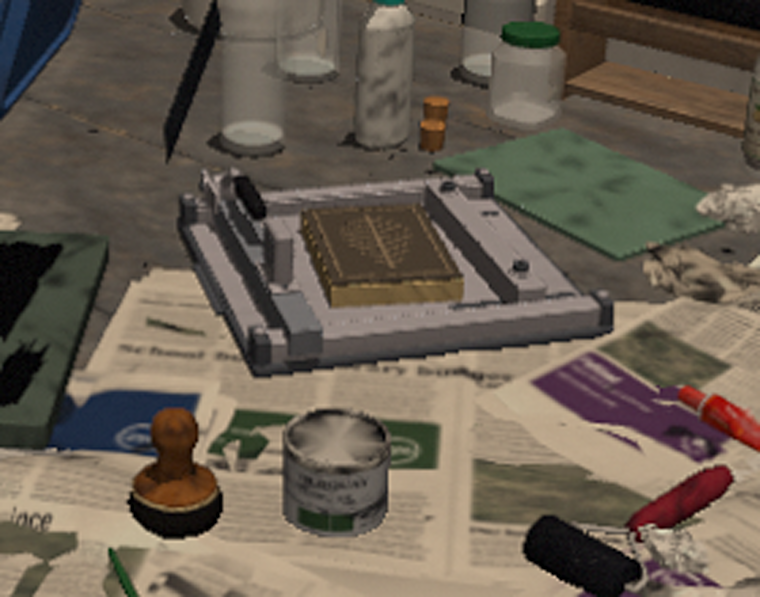

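The top view shows the bed turned by about 9° with its corner posts at crop (258,117), (488,75), (540,325) and (300,372). The lever is down on the bar, with its black handle at (385,320) and the tab at (472,303). The side view agrees. The bystanders stand clear at y≈-0.54 and y≈+0.15, and there is a dark panel near crop (95,360).

Run:
```python
from h import *
np.set_printoptions(precision=4,suppress=True)
p=env.get_image("top")
f=lambda x,y:np.array([140+x/2.5,130+y/2.5])
C=[at(p,f(*c),.035)[:2] for c in [(258,117),(488,75),(540,325),(300,372)]]
print(np.array(C),np.mean(C,0))
for a,b in((0,1),(3,2),(0,3),(1,2)):
    d=C[a]-C[b];print(np.linalg.norm(d),np.degrees(np.arctan2(d[1],d[0])))
print("panel",[at(p,f(*c),z) for c,z in [((30,328),.0),((155,390),0),((110,300),0),((40,265),0)]])
q=env.get_image("side")
# triangulate
def tri(n):
    a=env.tip_of(n,p)[0]["location"];b=env.tip_of(n,q)[0]["location"]
    e1,v1=ray(p,a);e2,v2=ray(q,b)
    A=np.c_[v1,-v2];t=np.linalg.lstsq(A,e2-e1,rcond=None)[0];x,y=e1+v1*t[0],e2+v2*t[1];return (x+y)/2,np.linalg.norm(x-y)
for n in["bar_grip","lever_grip","lever_hinge","block"]:print(n,tri(n))
```

```text
[[ 0.7231 -0.0364]
 [ 0.7716 -0.288 ]
 [ 0.4951 -0.342 ]
 [ 0.4441 -0.0872]] [ 0.6085 -0.1884]
0.25619294499062434 100.92525650194735
0.25987331602408503 101.32053551654678
0.2835244959420688 10.305096843535539
0.28171570739890506 11.048389135537128
panel [array([0.4942, 0.2129, 0.    ]), array([0.4271, 0.073 , 0.    ]), array([0.5256, 0.1257, 0.    ]), array([0.5643, 0.2051, 0.    ])]
bar_grip (array([ 0.509 , -0.2702,  0.0714]), np.float64(0.003015859818878921))
lever_grip (array([ 0.4964, -0.1692,  0.0745]), np.float64(0.0003587606308014592))
lever_hinge (array([ 0.4796, -0.0798,  0.048 ]), np.float64(0.004796288070361013))
block (array([ 0.5546, -0.2108,  0.0286]), np.float64(0.09923770144348898))
```

Request:
{"op": "arm_command", "data": {
  "deltas": [
    {"rz": 0.131,"dz": -0.012},
    {"rz": 0.131,"dz": -0.012},
    {"rz": 0.131,"dz": -0.012},
    {"rz": 0.131,"dz": -0.012},
    {"rz": 0.131,"dz": -0.012},
    {"rz": 0.131,"dz": -0.012},
    {"rz": 0.134,"dz": -0.012}
  ]
}}

```text
invalid input
```

Request:
{"op": "arm_command", "data": {
  "deltas": [
    {"dx": -0.045,"dy": 0.0075},
    {"dx": -0.045,"dy": 0.0075},
    {"dx": -0.045,"dy": 0.0075},
    {"dx": -0.045,"dy": 0.0075},
    {"dx": -0.045,"dy": 0.0075},
    {"dx": -0.045,"dy": 0.0075},
    {"dx": -0.045,"dy": 0.0075},
    {"dx": -0.045,"dy": 0.0075}
  ]
}}

```text
invalid input
```

Request:
{"op": "arm_command", "data": {
  "deltas": [
    {"dx": -0.045,"dy": 0.0075},
    {"dx": -0.045,"dy": 0.0075},
    {"dx": -0.045,"dy": 0.0075},
    {"dx": -0.045,"dy": 0.0075},
    {"dx": -0.045,"dy": 0.0075},
    {"dx": -0.045,"dy": 0.0075},
    {"dx": -0.045,"dy": 0.0075},
    {"dx": -0.025,"dy": 0.008},
    {},
    {}
  ]
}}

```text
invalid input
```

```bash
cat >> h.py <<'E'
B0=np.array([.6085,-.1884]);TH=np.radians(10.9)
R=np.array([[np.cos(TH),np.sin(TH)],[-np.sin(TH),np.cos(TH)]])
def bed(X): X=np.array(X);return np.r_[R@(X[:2]-B0),X[2]]
def wor(b): return np.r_[R.T@np.array(b[:2])+B0,b[2]]
E
python3 - <<'E'
from h import *
np.set_printoptions(precision=4,suppress=True)
Z=dict(bed=0,strip=0,bar_grip=.072,lever_grip=.074,lever_hinge=.046,block=.014)
s=env.observe();print(s["time_s"],bed(s["position"]),s["ft_force"],s["grip_width"]);print(np.array(s["tool_rot"]),s["q"])
p=env.get_image("wrist");cv2.imwrite("pics/w1.png",p["color"]);print(np.array(p["eye"]))
for n in Z:
    for r in env.tip_of(n,p)[:2]: print(n,round(r["p"],2),np.array(r["location"]),bed(at(p,r["location"],Z[n])))
E
```

```text
1.5 [-0.2286  0.7376  0.2313] [ 0.2748 -0.6594  0.8485] 0.08528388337101289
[[-0.8957  0.4446 -0.0001]
 [ 0.4446  0.8957 -0.    ]
 [ 0.     -0.     -1.    ]] [ 51.2637  21.8092  74.3356   0.0018  83.8576 -12.3371]
[0.1724 0.5273 0.3733]
```

View pics/w1.png

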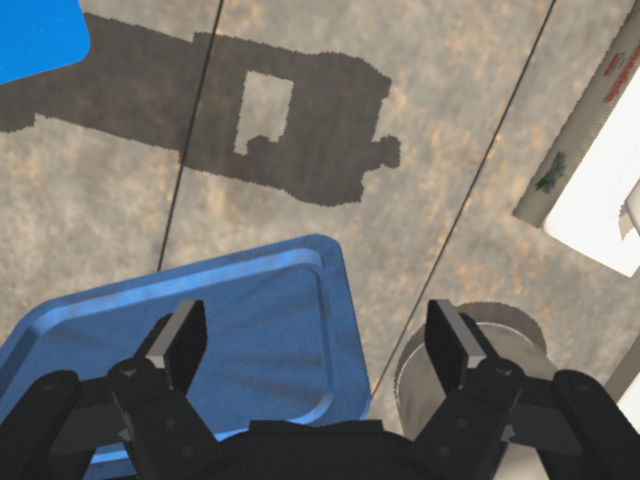

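The moves were refused and the arm is still at the start; this wrist view only shows the tray and a tin. Rows seem to need every key, so I'll send them in full.

Request:
{"op": "arm_command", "data": {
  "deltas": [
    {"rx": 0,"ry": 0,"rz": 0.131,"dx": 0,"dy": 0,"dz": -0.012,"fingers": 0.085},
    {"rx": 0,"ry": 0,"rz": 0.131,"dx": 0,"dy": 0,"dz": -0.012,"fingers": 0.085},
    {"rx": 0,"ry": 0,"rz": 0.131,"dx": 0,"dy": 0,"dz": -0.012,"fingers": 0.085},
    {"rx": 0,"ry": 0,"rz": 0.131,"dx": 0,"dy": 0,"dz": -0.012,"fingers": 0.085},
    {"rx": 0,"ry": 0,"rz": 0.131,"dx": 0,"dy": 0,"dz": -0.012,"fingers": 0.085},
    {"rx": 0,"ry": 0,"rz": 0.131,"dx": 0,"dy": 0,"dz": -0.012,"fingers": 0.085},
    {"rx": 0,"ry": 0,"rz": 0.134,"dx": 0,"dy": 0,"dz": -0.012,"fingers": 0.085}
  ],
  "squeeze": 40
}}

```text
time_s: 2.55
position: [0.2445, 0.4926, 0.3158]
tool_rot: [[-0.183, 0.983, -0.0], [0.983, 0.183, -0.0], [-0.0, -0.0, -1.0]]
ft_force: [-0.0, 0.3, -0.0]
grip_width: 0.0853
gripper_force: 0.0
```

Request:
{"op": "arm_command", "data": {
  "deltas": [
    {"rx": 0,"ry": 0,"rz": 0,"dx": -0.045,"dy": 0.0075,"dz": 0,"fingers": 0.085},
    {"rx": 0,"ry": 0,"rz": 0,"dx": -0.045,"dy": 0.0075,"dz": 0,"fingers": 0.085},
    {"rx": 0,"ry": 0,"rz": 0,"dx": -0.045,"dy": 0.0075,"dz": 0,"fingers": 0.085},
    {"rx": 0,"ry": 0,"rz": 0,"dx": -0.045,"dy": 0.0075,"dz": 0,"fingers": 0.085},
    {"rx": 0,"ry": 0,"rz": 0,"dx": -0.045,"dy": 0.0075,"dz": 0,"fingers": 0.085},
    {"rx": 0,"ry": 0,"rz": 0,"dx": -0.045,"dy": 0.0075,"dz": 0,"fingers": 0.085},
    {"rx": 0,"ry": 0,"rz": 0,"dx": -0.045,"dy": 0.0075,"dz": 0,"fingers": 0.085},
    {"rx": 0,"ry": 0,"rz": 0,"dx": -0.045,"dy": 0.0075,"dz": 0,"fingers": 0.085}
  ]
}}

```text
time_s: 3.35
position: [0.3716, 0.1487, 0.3156]
tool_rot: [[-0.189, 0.982, 0.001], [0.982, 0.189, 0.0], [-0.0, 0.001, -1.0]]
ft_force: [1.9, 0.7, 0.1]
grip_width: 0.0851
gripper_force: 0.0
```

Request:
{"op": "arm_command", "data": {
  "deltas": [
    {"rx": 0,"ry": 0,"rz": 0,"dx": -0.045,"dy": 0.0075,"dz": 0,"fingers": 0.085},
    {"rx": 0,"ry": 0,"rz": 0,"dx": -0.045,"dy": 0.0075,"dz": 0,"fingers": 0.085},
    {"rx": 0,"ry": 0,"rz": 0,"dx": -0.045,"dy": 0.0075,"dz": 0,"fingers": 0.085},
    {"rx": 0,"ry": 0,"rz": 0,"dx": -0.045,"dy": 0.0075,"dz": 0,"fingers": 0.085},
    {"rx": 0,"ry": 0,"rz": 0,"dx": -0.045,"dy": 0.0075,"dz": 0,"fingers": 0.085},
    {"rx": 0,"ry": 0,"rz": 0,"dx": -0.045,"dy": 0.0075,"dz": 0,"fingers": 0.085},
    {"rx": 0,"ry": 0,"rz": 0,"dx": -0.045,"dy": 0.0075,"dz": 0,"fingers": 0.085},
    {"rx": 0,"ry": 0,"rz": 0,"dx": -0.03,"dy": 0.008,"dz": 0,"fingers": 0.085},
    {"rx": 0,"ry": 0,"rz": 0,"dx": 0,"dy": 0,"dz": 0,"fingers": 0.085},
    {"rx": 0,"ry": 0,"rz": 0,"dx": 0,"dy": 0,"dz": 0,"fingers": 0.085}
  ]
}}

```text
time_s: 4.35
position: [0.4959, -0.1771, 0.315]
tool_rot: [[-0.188, 0.982, -0.001], [0.982, 0.188, 0.001], [0.001, -0.001, -1.0]]
ft_force: [0.7, 0.9, 0.3]
grip_width: 0.0853
gripper_force: 0.0
```

Run:
```python
from h import *
np.set_printoptions(precision=4,suppress=True)
Z=dict(bed=0,strip=0,bar_grip=.072,lever_grip=.074,lever_hinge=.046,block=.014)
s=env.observe();print(s["time_s"],bed(s["position"]),s["ft_force"],s["grip_width"]);print(s["q"])
p=env.get_image("wrist");cv2.imwrite("pics/w2.png",p["color"]);print(np.array(p["eye"]))
for n in Z:
    for r in env.tip_of(n,p)[:2]: print(n,round(r["p"],2),np.array(r["location"]),bed(at(p,r["location"],Z[n])))
```

```text
4.35 [-0.1084  0.0324  0.315 ] [0.6572 0.8582 0.2613] 0.08531899941240645
[-32.5478  16.7796  68.1909   0.0099  95.0793 -43.3906]
[ 0.4809 -0.0992  0.457 ]
strip 0.7 [317.5 197.2] [-0.1069  0.0001  0.    ]
bar_grip 0.56 [316.2 263.9] [-0.1085 -0.0568  0.072 ]
lever_grip 0.64 [317.7 182.6] [-0.107   0.0334  0.074 ]
lever_hinge 0.92 [319.2  85.3] [-0.1055  0.1278  0.046 ]
block 0.77 [404.4 194.7] [-0.0041  0.0067  0.014 ]
```

View pics/w2.png

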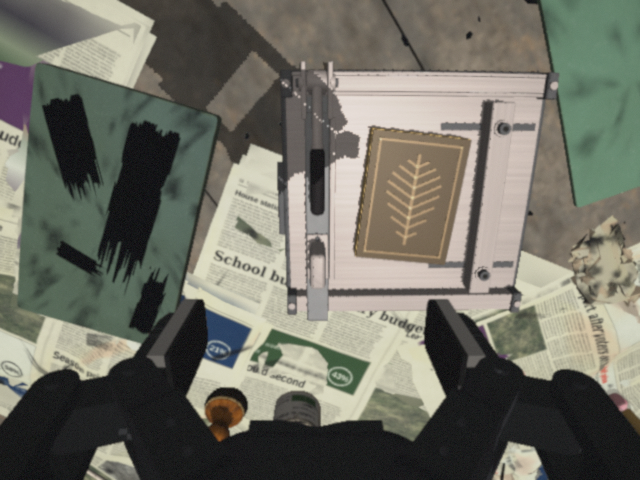

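The wrist view agrees with the bed frame to within 1°: handle at (317,182), tab at (317,264), hinge at (319,85), block at (404,195). The bar is at about x=-107 mm, which is 11 mm of travel. I'll go down on the handle and pinch it.

Request:
{"op": "arm_command", "data": {
  "deltas": [
    {"rx": 0,"ry": 0,"rz": 0,"dx": 0.001,"dy": 0.001,"dz": 0.045,"fingers": 0.06},
    {"rx": 0,"ry": 0,"rz": 0,"dx": 0,"dy": 0,"dz": 0.045,"fingers": 0.06},
    {"rx": 0,"ry": 0,"rz": 0,"dx": 0,"dy": 0,"dz": 0.045,"fingers": 0.06},
    {"rx": 0,"ry": 0,"rz": 0,"dx": 0,"dy": 0,"dz": 0.045,"fingers": 0.06},
    {"rx": 0,"ry": 0,"rz": 0,"dx": 0,"dy": 0,"dz": 0.04,"fingers": 0.06},
    {"rx": 0,"ry": 0,"rz": 0,"dx": 0,"dy": 0,"dz": 0.025,"fingers": 0.06},
    {"rx": 0,"ry": 0,"rz": 0,"dx": 0,"dy": 0,"dz": 0.013,"fingers": 0.06},
    {"rx": 0,"ry": 0,"rz": 0,"dx": 0,"dy": 0,"dz": 0,"fingers": 0.06}
  ],
  "squeeze": 25
}}

```text
time_s: 5.5
position: [0.4961, -0.1751, 0.0559]
tool_rot: [[-0.189, 0.982, -0.003], [0.982, 0.189, 0.002], [0.002, -0.002, -1.0]]
ft_force: [-0.8, -0.3, 0.1]
grip_width: 0.0599
gripper_force: 0.0
```

Request:
{"op": "arm_command", "data": {
  "deltas": [
    {"rx": 0,"ry": 0,"rz": 0,"dx": 0,"dy": 0,"dz": 0,"fingers": 0.01},
    {"rx": 0,"ry": 0,"rz": 0,"dx": 0,"dy": 0,"dz": 0,"fingers": 0.01},
    {"rx": 0,"ry": 0,"rz": 0,"dx": 0,"dy": 0,"dz": 0,"fingers": 0.01},
    {"rx": 0,"ry": 0,"rz": 0,"dx": 0,"dy": 0,"dz": 0,"fingers": 0.01},
    {"rx": 0,"ry": 0,"rz": 0,"dx": 0,"dy": 0,"dz": 0,"fingers": 0.01},
    {"rx": 0,"ry": 0,"rz": 0,"dx": 0,"dy": 0,"dz": 0,"fingers": 0.01}
  ]
}}

```text
time_s: 6.1
position: [0.4971, -0.176, 0.0581]
tool_rot: [[-0.189, 0.982, 0.001], [0.982, 0.189, -0.001], [-0.001, 0.001, -1.0]]
ft_force: [-1.1, -0.0, 7.1]
grip_width: 0.0148
gripper_force: 29.8
```

Request:
{"op": "arm_command", "data": {
  "deltas": [
    {"rx": 0,"ry": 0,"rz": 0,"dx": 0.003,"dy": 0,"dz": -0.008,"fingers": 0.01},
    {"rx": 0,"ry": 0,"rz": 0,"dx": 0.003,"dy": 0,"dz": -0.008,"fingers": 0.01},
    {"rx": 0,"ry": 0,"rz": 0,"dx": 0.0045,"dy": 0,"dz": -0.0075,"fingers": 0.01},
    {"rx": 0,"ry": 0,"rz": 0,"dx": 0.0045,"dy": 0,"dz": -0.0075,"fingers": 0.01},
    {"rx": 0,"ry": 0,"rz": 0,"dx": 0.0055,"dy": 0,"dz": -0.0065,"fingers": 0.01},
    {"rx": 0,"ry": 0,"rz": 0,"dx": 0.006,"dy": 0,"dz": -0.0065,"fingers": 0.01},
    {"rx": 0,"ry": 0,"rz": 0,"dx": 0.0065,"dy": 0,"dz": -0.0055,"fingers": 0.01},
    {"rx": 0,"ry": 0,"rz": 0,"dx": 0.007,"dy": 0,"dz": -0.0055,"fingers": 0.01},
    {"rx": 0,"ry": 0,"rz": 0,"dx": 0.0075,"dy": 0,"dz": -0.0045,"fingers": 0.01},
    {"rx": 0,"ry": 0,"rz": 0,"dx": 0.008,"dy": 0,"dz": -0.004,"fingers": 0.01}
  ]
}}

```text
time_s: 7.1
position: [0.4862, -0.121, 0.1215]
tool_rot: [[-0.189, 0.982, 0.0], [0.982, 0.189, -0.001], [-0.001, 0.0, -1.0]]
ft_force: [1.8, -4.9, -4.6]
grip_width: 0.0146
gripper_force: 25.4
```

Request:
{"op": "arm_command", "data": {
  "deltas": [
    {"rx": 0,"ry": 0,"rz": 0,"dx": 0.008,"dy": 0,"dz": -0.003,"fingers": 0.01},
    {"rx": 0,"ry": 0,"rz": 0,"dx": 0.0085,"dy": 0,"dz": -0.0025,"fingers": 0.01},
    {"rx": 0,"ry": 0,"rz": 0,"dx": 0.0085,"dy": 0,"dz": -0.0015,"fingers": 0.01},
    {"rx": 0,"ry": 0,"rz": 0,"dx": 0.0085,"dy": 0,"dz": -0.001,"fingers": 0.01},
    {"rx": 0,"ry": 0,"rz": 0,"dx": 0.009,"dy": 0,"dz": 0,"fingers": 0.01},
    {"rx": 0,"ry": 0,"rz": 0,"dx": 0.0085,"dy": 0,"dz": 0.0005,"fingers": 0.01},
    {"rx": 0,"ry": 0,"rz": 0,"dx": 0.0085,"dy": 0,"dz": 0.0015,"fingers": 0.01},
    {"rx": 0,"ry": 0,"rz": 0,"dx": 0.0085,"dy": 0,"dz": 0.002,"fingers": 0.01},
    {"rx": 0,"ry": 0,"rz": 0,"dx": 0.0085,"dy": 0,"dz": 0.003,"fingers": 0.01},
    {"rx": 0,"ry": 0,"rz": 0,"dx": 0.008,"dy": 0,"dz": 0.0035,"fingers": 0.01},
    {"rx": 0,"ry": 0,"rz": 0,"dx": 0.003,"dy": 0,"dz": 0.001,"fingers": 0.01},
    {"rx": 0,"ry": 0,"rz": 0,"dx": 0,"dy": 0,"dz": 0,"fingers": 0.01}
  ]
}}

```text
time_s: 8.3
position: [0.4694, -0.0345, 0.1183]
tool_rot: [[-0.189, 0.982, 0.0], [0.982, 0.189, 0.0], [0.0, 0.0, -1.0]]
ft_force: [-2.3, -0.2, 7.2]
grip_width: 0.0143
gripper_force: 30.9
```

Request:
{"op": "arm_command", "data": {
  "deltas": [
    {"rx": 0,"ry": 0,"rz": 0,"dx": 0,"dy": 0,"dz": 0,"fingers": 0.05},
    {"rx": 0,"ry": 0,"rz": 0,"dx": 0,"dy": 0,"dz": 0,"fingers": 0.05},
    {"rx": 0,"ry": 0,"rz": 0,"dx": 0,"dy": 0,"dz": -0.02,"fingers": 0.05},
    {"rx": 0,"ry": 0,"rz": 0,"dx": 0,"dy": 0,"dz": -0.03,"fingers": 0.05},
    {"rx": 0,"ry": 0,"rz": 0,"dx": 0,"dy": 0,"dz": -0.03,"fingers": 0.06},
    {"rx": 0,"ry": 0,"rz": 0,"dx": -0.036,"dy": 0,"dz": 0,"fingers": 0.06},
    {"rx": 0,"ry": 0,"rz": 0,"dx": -0.04,"dy": 0,"dz": 0,"fingers": 0.06},
    {"rx": 0,"ry": 0,"rz": 0,"dx": -0.04,"dy": 0,"dz": 0,"fingers": 0.06},
    {"rx": 0,"ry": 0,"rz": 0,"dx": -0.04,"dy": 0,"dz": 0,"fingers": 0.06},
    {"rx": 0,"ry": 0,"rz": 0,"dx": -0.04,"dy": 0,"dz": 0,"fingers": 0.06},
    {"rx": 0,"ry": 0,"rz": 0,"dx": -0.04,"dy": 0,"dz": 0,"fingers": 0.06},
    {"rx": 0,"ry": 0,"rz": 0,"dx": 0,"dy": 0,"dz": 0,"fingers": 0.06}
  ]
}}

```text
time_s: 9.5
position: [0.5145, -0.2711, 0.1963]
tool_rot: [[-0.185, 0.983, -0.0], [0.983, 0.185, 0.0], [0.0, -0.0, -1.0]]
ft_force: [-0.0, 0.2, -0.4]
grip_width: 0.0603
gripper_force: 0.0
```

Run:
```python
from h import *
np.set_printoptions(precision=4,suppress=True)
s=env.observe();print(s["time_s"],bed(s["position"]))
p=env.get_image("wrist")
for n,z in dict(bar_grip=.072,lever_grip=.1355,lever_hinge=.046,block=.014).items():
    for r in env.tip_of(n,p)[:2]: print(n,round(r["p"],2),np.array(r["location"]),bed(at(p,r["location"],z)))
q=env.get_image("side");t=env.get_image("top")
c=lambda im,x,y:cv2.resize(im[y:y+150,x:x+200],(400,300),interpolation=2)
cv2.imwrite("pics/c3.png",np.vstack([np.hstack([c(q["color"],250,150),c(t["color"],140,180)]),np.hstack([cv2.resize(p["color"],(400,300)),c(q["color"],250,60)])]))
print(proj(q,wor((-.107,.175,.1355))),proj(t,wor((-.107,.175,.1355))))
for n,z in dict(lever_grip=.1355,).items():
    for P in(q,t):
      for r in env.tip_of(n,P)[:2]: print(n,round(r["p"],2),np.array(r["location"]))
```

```text
9.5 [-0.108  -0.0634  0.1963]
bar_grip 0.96 [316.1 208. ] [-0.108  -0.0572  0.072 ]
lever_hinge 0.53 [292.9 421. ] [-0.1315 -0.2799  0.046 ]
block 0.79 [444.8 114.8] [-0.0024  0.0058  0.014 ]
[298.5856 197.0667] [236.5376 264.3258]
lever_grip 0.59 [299.9 196.2]
lever_grip 0.51 [239.1 265.8]
```

View pics/c3.png

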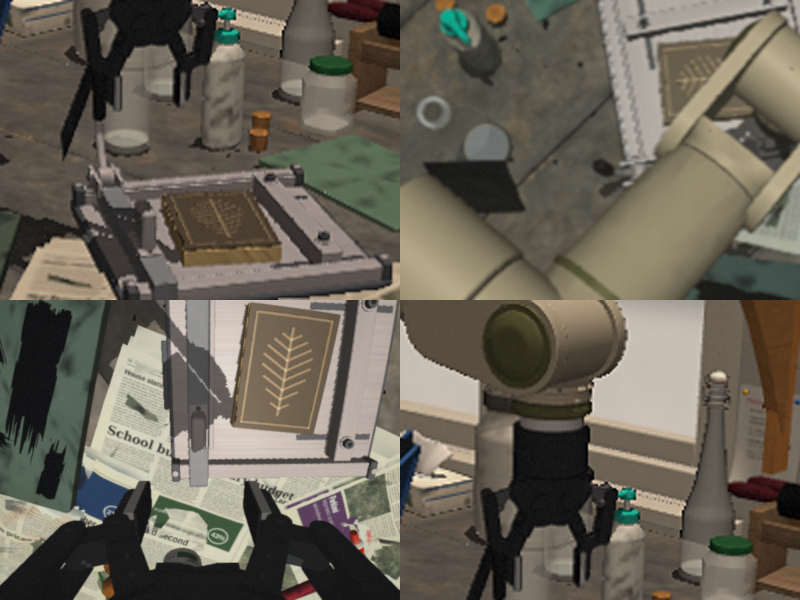

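The side view shows the lever upright, and lever_grip is found at (300,196) against (299,197) predicted for 1.75 rad. The tab lies straight ahead under the gripper and nothing else has moved. I'll go down and pinch the tab.

Request:
{"op": "arm_command", "data": {
  "deltas": [
    {"rx": 0,"ry": 0,"rz": 0,"dx": 0.003,"dy": 0,"dz": 0.03,"fingers": 0.055},
    {"rx": 0,"ry": 0,"rz": 0,"dx": 0,"dy": 0,"dz": 0.04,"fingers": 0.055},
    {"rx": 0,"ry": 0,"rz": 0,"dx": 0,"dy": 0,"dz": 0.04,"fingers": 0.055},
    {"rx": 0,"ry": 0,"rz": 0,"dx": 0,"dy": 0,"dz": 0.02,"fingers": 0.055},
    {"rx": 0,"ry": 0,"rz": 0,"dx": 0,"dy": 0,"dz": 0.01,"fingers": 0.055},
    {"rx": 0,"ry": 0,"rz": 0,"dx": 0,"dy": 0,"dz": 0,"fingers": 0.055},
    {"rx": 0,"ry": 0,"rz": 0,"dx": 0,"dy": 0,"dz": 0,"fingers": 0.01},
    {"rx": 0,"ry": 0,"rz": 0,"dx": 0,"dy": 0,"dz": 0,"fingers": 0.01},
    {"rx": 0,"ry": 0,"rz": 0,"dx": 0,"dy": 0,"dz": 0,"fingers": 0.01},
    {"rx": 0,"ry": 0,"rz": 0,"dx": 0,"dy": 0,"dz": 0,"fingers": 0.01},
    {"rx": 0,"ry": 0,"rz": 0,"dx": 0,"dy": 0,"dz": 0,"fingers": 0.01}
  ],
  "squeeze": 60
}}

```text
time_s: 11.05
position: [0.5144, -0.2645, 0.0587]
tool_rot: [[-0.189, 0.982, 0.002], [0.982, 0.189, -0.002], [-0.002, 0.002, -1.0]]
ft_force: [0.1, 0.9, 5.7]
grip_width: 0.0152
gripper_force: 59.3
```

Request:
{"op": "arm_command", "data": {
  "deltas": [
    {"rx": 0,"ry": 0,"rz": 0,"dx": 0,"dy": 0.003,"dz": 0,"fingers": 0.01},
    {"rx": 0,"ry": 0,"rz": 0,"dx": 0,"dy": 0.004,"dz": 0,"fingers": 0.01},
    {"rx": 0,"ry": 0,"rz": 0,"dx": 0,"dy": 0.004,"dz": 0,"fingers": 0.01},
    {"rx": 0,"ry": 0,"rz": 0,"dx": 0,"dy": 0.004,"dz": 0,"fingers": 0.01}
  ]
}}

```text
time_s: 11.45
position: [0.5277, -0.2618, 0.0587]
tool_rot: [[-0.189, 0.982, -0.002], [0.982, 0.189, -0.001], [-0.001, -0.002, -1.0]]
ft_force: [-10.5, -1.1, 11.2]
grip_width: 0.0157
gripper_force: 59.9
```

Request:
{"op": "arm_command", "data": {
  "deltas": [
    {"rx": 0,"ry": 0,"rz": 0,"dx": 0,"dy": 0.003,"dz": -0.002,"fingers": 0.01},
    {"rx": 0,"ry": 0,"rz": 0,"dx": 0,"dy": 0.003,"dz": -0.001,"fingers": 0.01},
    {"rx": 0,"ry": 0,"rz": 0,"dx": 0,"dy": 0.003,"dz": 0,"fingers": 0.01},
    {"rx": 0,"ry": 0,"rz": 0,"dx": 0,"dy": 0.003,"dz": 0,"fingers": 0.01}
  ]
}}

```text
time_s: 11.85
position: [0.5382, -0.2596, 0.0587]
tool_rot: [[-0.189, 0.982, -0.005], [0.982, 0.189, 0.0], [0.001, -0.005, -1.0]]
ft_force: [-8.6, -6.1, -10.8]
grip_width: 0.0149
gripper_force: 59.8
```

```bash
cat > st.py <<'E'
from h import *
np.set_printoptions(precision=4,suppress=True)
s=env.observe();f=np.array(s["ft_force"]);print(s["time_s"],bed(s["position"]),"F bed",R@f[:2],f[2])
E
python3 - <<'E'
from st import *
p=env.get_image("wrist");cv2.imwrite("pics/w4.png",p["color"])
for n,z in dict(bar_grip=.072,block=.014,strip=0).items():
    for r in env.tip_of(n,p)[:1]: print(n,round(r["p"],2),np.array(r["location"]),bed(at(p,r["location"],z)))
E
```

```text
11.85 [-0.0825 -0.0567  0.0587] F bed [-9.6016 -4.4083] -10.832938910085046
bar_grip 0.7 [312.8 322.9] [-0.0838 -0.0585  0.072 ]
block 0.9 [487.  140.6] [-0.0004  0.0054  0.014 ]
```

View pics/w4.png

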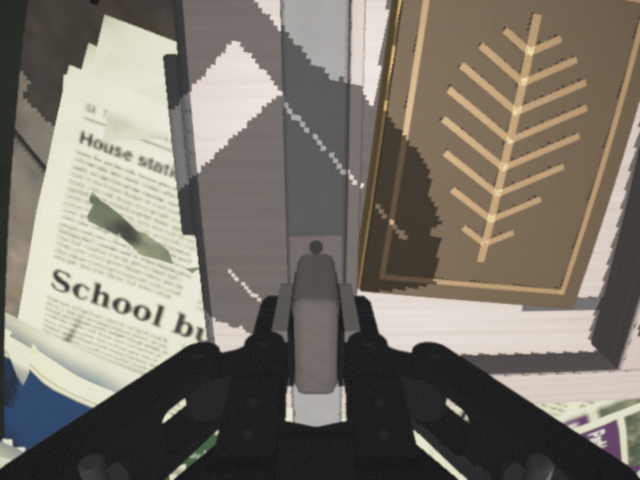

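The bar is moving: the tab is gripped at (315,320) and the block's near corner at (362,290) is about at the strip. I'll go on slowly and feel for the stop.

Request:
{"op": "arm_command", "data": {
  "deltas": [
    {"rx": 0,"ry": 0,"rz": 0,"dx": -0.001,"dy": 0.002,"dz": 0.0015,"fingers": 0.01},
    {"rx": 0,"ry": 0,"rz": 0,"dx": 0,"dy": 0.002,"dz": 0,"fingers": 0.01},
    {"rx": 0,"ry": 0,"rz": 0,"dx": 0,"dy": 0.002,"dz": 0,"fingers": 0.01},
    {"rx": 0,"ry": 0,"rz": 0,"dx": 0,"dy": 0.002,"dz": 0,"fingers": 0.01},
    {"rx": 0,"ry": 0,"rz": 0,"dx": 0,"dy": 0.002,"dz": 0,"fingers": 0.01}
  ]
}}

```text
time_s: 12.55
position: [0.5485, -0.2577, 0.0587]
tool_rot: [[-0.189, 0.982, -0.005], [0.982, 0.189, 0.001], [0.002, -0.004, -1.0]]
ft_force: [-10.6, 0.8, 2.2]
grip_width: 0.0148
gripper_force: 61.6
```

Request:
{"op": "arm_command", "data": {
  "deltas": [
    {"rx": 0,"ry": 0,"rz": 0,"dx": 0,"dy": 0.002,"dz": 0,"fingers": 0.01},
    {"rx": 0,"ry": 0,"rz": 0,"dx": 0,"dy": 0.002,"dz": 0,"fingers": 0.01},
    {"rx": 0,"ry": 0,"rz": 0,"dx": 0,"dy": 0.002,"dz": 0,"fingers": 0.01}
  ]
}}

```text
time_s: 12.85
position: [0.5543, -0.2565, 0.0587]
tool_rot: [[-0.189, 0.982, -0.005], [0.982, 0.189, 0.001], [0.002, -0.004, -1.0]]
ft_force: [-11.5, 0.9, 2.5]
grip_width: 0.0152
gripper_force: 61.6
```

Request:
{"op": "arm_command", "data": {
  "deltas": [
    {"rx": 0,"ry": 0,"rz": 0,"dx": 0,"dy": 0.002,"dz": 0,"fingers": 0.01},
    {"rx": 0,"ry": 0,"rz": 0,"dx": 0,"dy": 0.002,"dz": 0,"fingers": 0.01},
    {"rx": 0,"ry": 0,"rz": 0,"dx": 0,"dy": 0.002,"dz": 0,"fingers": 0.01}
  ]
}}

```text
time_s: 13.15
position: [0.5602, -0.2554, 0.0587]
tool_rot: [[-0.189, 0.982, -0.005], [0.982, 0.189, 0.001], [0.002, -0.004, -1.0]]
ft_force: [-11.2, 1.4, 2.2]
grip_width: 0.015
gripper_force: 61.6
```

Request:
{"op": "arm_command", "data": {
  "deltas": [
    {"rx": 0,"ry": 0,"rz": 0,"dx": 0,"dy": 0.002,"dz": 0,"fingers": 0.01},
    {"rx": 0,"ry": 0,"rz": 0,"dx": 0,"dy": 0.002,"dz": 0,"fingers": 0.01}
  ]
}}

```text
time_s: 13.35
position: [0.5641, -0.2546, 0.0587]
tool_rot: [[-0.189, 0.982, -0.005], [0.982, 0.189, 0.001], [0.002, -0.004, -1.0]]
ft_force: [-10.9, 1.5, 2.3]
grip_width: 0.0156
gripper_force: 61.6
```

Run:
```python
from st import *
p=env.get_image("top")
for n,z in dict(block=.014).items():
    for r in env.tip_of(n,p)[:1]: print(n,round(r["p"],2),np.array(r["location"]),bed(at(p,r["location"],z)))
p=env.get_image("wrist");cv2.imwrite("pics/w5.png",p["color"])
for n,z in dict(bar_grip=.072,block=.014,strip=0).items():
    for r in env.tip_of(n,p)[:1]: print(n,round(r["p"],2),np.array(r["location"]),bed(at(p,r["location"],z)))
```

```text
13.35 [-0.0561 -0.0566  0.0587] F bed [-10.3679   3.5727] 2.341155361881497
block 0.85 [292.4 217.6] [0.0087 0.0158 0.014 ]
bar_grip 0.95 [314.5 321. ] [-0.0565 -0.0576  0.072 ]
block 0.98 [471.  129.6] [0.0179 0.0106 0.014 ]
```

View pics/w5.png

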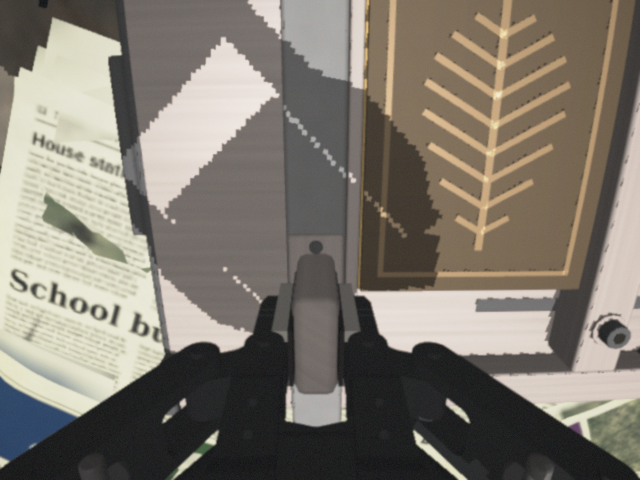

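The strip is now against the block's back edge at column 362, nearly square, with a small gap left to the stop around column 580.

Request:
{"op": "arm_command", "data": {
  "deltas": [
    {"rx": 0,"ry": 0,"rz": 0,"dx": 0,"dy": 0.001,"dz": 0,"fingers": 0.01},
    {"rx": 0,"ry": 0,"rz": 0,"dx": 0,"dy": 0.001,"dz": 0,"fingers": 0.01},
    {"rx": 0,"ry": 0,"rz": 0,"dx": 0,"dy": 0.001,"dz": 0,"fingers": 0.01}
  ]
}}

```text
time_s: 13.95
position: [0.567, -0.254, 0.0587]
tool_rot: [[-0.189, 0.982, -0.005], [0.982, 0.189, 0.001], [0.002, -0.004, -1.0]]
ft_force: [-11.0, 2.0, 2.0]
grip_width: 0.0152
gripper_force: 61.6
```

Request:
{"op": "arm_command", "data": {
  "deltas": [
    {"rx": 0,"ry": 0,"rz": 0,"dx": 0,"dy": 0.001,"dz": 0,"fingers": 0.01},
    {"rx": 0,"ry": 0,"rz": 0,"dx": 0,"dy": 0.001,"dz": 0,"fingers": 0.01}
  ]
}}

```text
time_s: 14.15
position: [0.569, -0.2536, 0.0587]
tool_rot: [[-0.189, 0.982, -0.005], [0.982, 0.189, 0.001], [0.002, -0.004, -1.0]]
ft_force: [-11.0, 1.7, 2.0]
grip_width: 0.0149
gripper_force: 61.6
```

Request:
{"op": "arm_command", "data": {
  "deltas": [
    {"rx": 0,"ry": 0,"rz": 0,"dx": 0,"dy": 0.001,"dz": 0,"fingers": 0.01},
    {"rx": 0,"ry": 0,"rz": 0,"dx": 0,"dy": 0.001,"dz": 0,"fingers": 0.01}
  ]
}}

```text
time_s: 14.35
position: [0.5703, -0.2534, 0.0587]
tool_rot: [[-0.189, 0.982, -0.006], [0.982, 0.189, 0.001], [0.003, -0.006, -1.0]]
ft_force: [-15.9, 1.4, 5.2]
grip_width: 0.015
gripper_force: 61.9
```

Request:
{"op": "arm_command", "data": {
  "deltas": [
    {"rx": 0,"ry": 0,"rz": 0,"dx": 0,"dy": 0.001,"dz": 0,"fingers": 0.01},
    {"rx": 0,"ry": 0,"rz": 0,"dx": 0,"dy": 0.001,"dz": 0,"fingers": 0.01}
  ]
}}

```text
time_s: 14.55
position: [0.5716, -0.2531, 0.0587]
tool_rot: [[-0.189, 0.982, -0.008], [0.982, 0.189, 0.002], [0.003, -0.007, -1.0]]
ft_force: [-19.9, 0.8, 6.0]
grip_width: 0.0151
gripper_force: 62.0
```

Request:
{"op": "arm_command", "data": {
  "deltas": [
    {"rx": 0,"ry": 0,"rz": 0,"dx": 0,"dy": 0.001,"dz": 0,"fingers": 0.01}
  ]
}}

```text
time_s: 14.65
position: [0.5722, -0.253, 0.0587]
tool_rot: [[-0.189, 0.982, -0.009], [0.982, 0.189, 0.002], [0.003, -0.008, -1.0]]
ft_force: [-21.7, 0.3, 6.9]
grip_width: 0.0149
gripper_force: 62.1
```

The stop is felt at about 21.7 N in total, which puts the strip roughly 3 mm in. Before releasing, I'll check the dark panel beyond the lever in the old pictures, since it costs no robot time.

Run:
```python
import cv2,numpy as np
a=cv2.imread("pics/side0.png")[90:240,230:350];b=cv2.imread("pics/top0.png")[225:325,130:270]
a=cv2.resize(a,(480,600),interpolation=2);b=cv2.resize(b,(320,229),interpolation=2)
o=np.zeros((600,800,3),np.uint8);o[:,:480]=a;o[:229,480:]=b;cv2.imwrite("pics/panel.png",o)
```

```text
(no output)
```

View pics/panel.png

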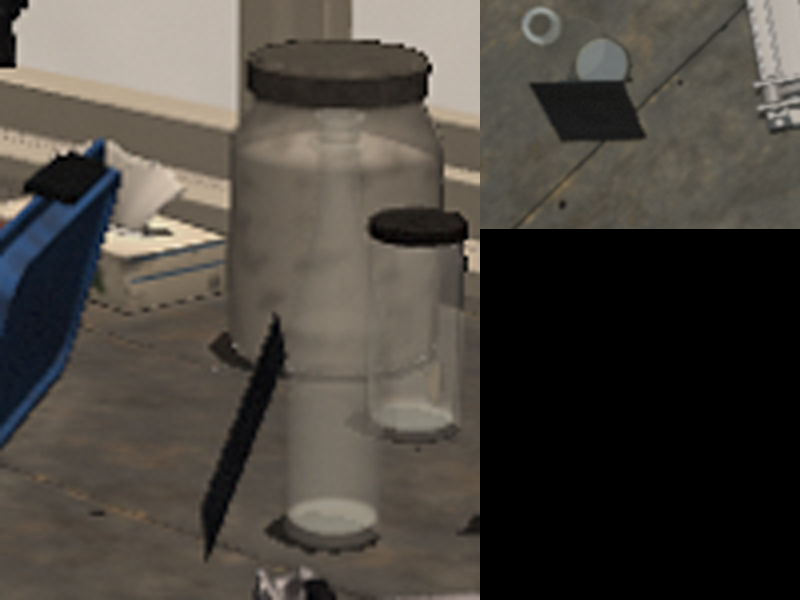

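The panel leans edge-on at about bed y≥0.28, with tall jars near y≈0.3. The wrist camera sticks out towards +y, so I'll turn the tool 90° before pushing the lever from its outer side. First I ease off and release the tab.

Request:
{"op": "arm_command", "data": {
  "deltas": [
    {"rx": 0,"ry": 0,"rz": 0,"dx": 0,"dy": -0.001,"dz": 0,"fingers": 0.01},
    {"rx": 0,"ry": 0,"rz": 0,"dx": 0,"dy": -0.001,"dz": 0,"fingers": 0.01},
    {"rx": 0,"ry": 0,"rz": 0,"dx": 0,"dy": -0.001,"dz": 0,"fingers": 0.01},
    {"rx": 0,"ry": 0,"rz": 0,"dx": 0,"dy": 0,"dz": 0,"fingers": 0.01}
  ]
}}

```text
time_s: 15.05
position: [0.5719, -0.2531, 0.0587]
tool_rot: [[-0.189, 0.982, -0.002], [0.982, 0.189, 0.001], [0.002, -0.002, -1.0]]
ft_force: [-5.3, 2.8, -0.4]
grip_width: 0.0151
gripper_force: 61.4
```

Request:
{"op": "arm_command", "data": {
  "deltas": [
    {"rx": 0,"ry": 0,"rz": 0,"dx": 0,"dy": 0,"dz": 0,"fingers": 0.045},
    {"rx": 0,"ry": 0,"rz": 0,"dx": 0,"dy": 0,"dz": 0,"fingers": 0.045},
    {"rx": 0,"ry": 0,"rz": 0,"dx": 0,"dy": 0,"dz": 0,"fingers": 0.045},
    {"rx": 0,"ry": 0,"rz": 0,"dx": 0,"dy": 0,"dz": -0.02,"fingers": 0.045},
    {"rx": 0,"ry": 0,"rz": 0,"dx": 0,"dy": 0,"dz": -0.04,"fingers": 0.045},
    {"rx": 0,"ry": 0,"rz": 0,"dx": 0,"dy": 0,"dz": -0.045,"fingers": 0.045},
    {"rx": 0,"ry": 0,"rz": 0,"dx": 0,"dy": 0,"dz": -0.045,"fingers": 0.045},
    {"rx": 0,"ry": 0,"rz": 0,"dx": 0,"dy": 0,"dz": 0,"fingers": 0.045}
  ]
}}

```text
time_s: 15.85
position: [0.5748, -0.255, 0.2159]
tool_rot: [[-0.189, 0.982, 0.011], [0.982, 0.189, -0.007], [-0.009, 0.009, -1.0]]
ft_force: [-0.3, -1.8, -0.9]
grip_width: 0.0449
gripper_force: 0.0
```

Run:
```python
from st import *
p=env.get_image("wrist");cv2.imwrite("pics/w6.png",p["color"])
for n,z in dict(bar_grip=.072,block=.014,strip=0).items():
    for r in env.tip_of(n,p)[:1]: print(n,round(r["p"],2),np.array(r["location"]),bed(at(p,r["location"],z)))
```

```text
15.85 [-0.0456 -0.059   0.2159] F bed [-0.6263 -1.6774] -0.8693795136595471
bar_grip 0.62 [309.4 202.5] [-0.0496 -0.0551  0.072 ]
block 0.79 [393.6 111.1] [0.0229 0.0108 0.014 ]
```

View pics/w6.png

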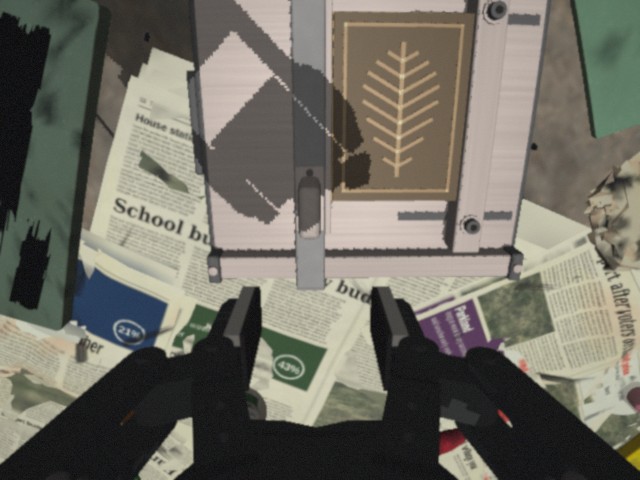

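The block lies flat against the stop along columns 455–475, the strip bears on its back, and the bar stayed where I left it. Now I turn the tool, shut the fingers and go round to the lever's outer side.

Request:
{"op": "arm_command", "data": {
  "deltas": [
    {"rx": 0,"ry": 0,"rz": 0.143,"dx": 0,"dy": 0,"dz": 0,"fingers": 0},
    {"rx": 0,"ry": 0,"rz": 0.143,"dx": 0,"dy": 0,"dz": 0,"fingers": 0},
    {"rx": 0,"ry": 0,"rz": 0.143,"dx": 0,"dy": 0,"dz": 0,"fingers": 0},
    {"rx": 0,"ry": 0,"rz": 0.143,"dx": 0,"dy": 0,"dz": 0,"fingers": 0},
    {"rx": 0,"ry": 0,"rz": 0.143,"dx": 0,"dy": 0,"dz": 0,"fingers": 0},
    {"rx": 0,"ry": 0,"rz": 0.143,"dx": 0,"dy": 0,"dz": 0,"fingers": 0},
    {"rx": 0,"ry": 0,"rz": 0.143,"dx": 0,"dy": 0,"dz": 0,"fingers": 0},
    {"rx": 0,"ry": 0,"rz": 0.143,"dx": 0,"dy": 0,"dz": 0,"fingers": 0},
    {"rx": 0,"ry": 0,"rz": 0.143,"dx": 0,"dy": 0,"dz": 0,"fingers": 0},
    {"rx": 0,"ry": 0,"rz": 0.143,"dx": 0,"dy": 0,"dz": 0,"fingers": 0},
    {"rx": 0,"ry": 0,"rz": 0.141,"dx": 0,"dy": 0,"dz": 0,"fingers": 0}
  ]
}}

```text
time_s: 17.15
position: [0.5726, -0.2536, 0.2071]
tool_rot: [[0.983, 0.183, -0.002], [0.183, -0.983, 0.002], [-0.002, -0.002, -1.0]]
ft_force: [-0.3, 0.3, -0.3]
grip_width: -0.0001
gripper_force: 0.0
```

Request:
{"op": "arm_command", "data": {
  "deltas": [
    {"rx": 0,"ry": 0,"rz": 0,"dx": -0.001,"dy": -0.039,"dz": 0,"fingers": 0},
    {"rx": 0,"ry": 0,"rz": 0,"dx": -0.001,"dy": -0.039,"dz": 0,"fingers": 0},
    {"rx": 0,"ry": 0,"rz": 0,"dx": -0.001,"dy": -0.039,"dz": 0,"fingers": 0},
    {"rx": 0,"ry": 0,"rz": 0,"dx": 0,"dy": -0.039,"dz": 0,"fingers": 0},
    {"rx": 0,"ry": 0,"rz": 0,"dx": 0,"dy": -0.039,"dz": 0,"fingers": 0},
    {"rx": 0,"ry": 0,"rz": 0,"dx": 0,"dy": -0.039,"dz": 0,"fingers": 0},
    {"rx": 0,"ry": 0,"rz": 0,"dx": 0,"dy": -0.04,"dz": 0,"fingers": 0},
    {"rx": 0,"ry": 0,"rz": 0,"dx": 0,"dy": 0,"dz": 0,"fingers": 0},
    {"rx": 0,"ry": 0,"rz": 0,"dx": 0,"dy": 0,"dz": 0,"fingers": 0}
  ]
}}

```text
time_s: 18.05
position: [0.518, 0.0152, 0.2079]
tool_rot: [[0.982, 0.19, -0.002], [0.19, -0.982, 0.0], [-0.002, -0.0, -1.0]]
ft_force: [0.5, -0.3, 0.3]
grip_width: 0.0001
gripper_force: 0.0
```

Run:
```python
from st import *
print(np.array(s["tool_rot"]),s["q"],s["grip_width"])
q=env.get_image("side");P=wor((-.048,.175,.1355));print(proj(q,P))
for r in env.tip_of("lever_grip",q)[:2]: print(round(r["p"],2),np.array(r["location"]))
p=env.get_image("wrist")
for n,z in dict(lever_grip=.1355,lever_hinge=.046).items():
    for r in env.tip_of(n,p)[:1]: print(n,round(r["p"],2),np.array(r["location"]),bed(at(p,r["location"],z)))
```

```text
18.05 [-0.0504  0.217   0.2079] F bed [ 0.4171 -0.3363] 0.2740144170885014
[[ 0.9817  0.1902 -0.0018]
 [ 0.1902 -0.9817  0.0001]
 [-0.0018 -0.0004 -1.    ]] [-11.4187  19.7581  81.6172  -0.0167  78.7278  67.6214] 0.0001385447086832794
[321.9604 195.5674]
0.86 [322.2 196.4]
lever_grip 0.68 [404.3 246.9] [-0.0537  0.1616  0.1355]
lever_hinge 0.6 [417.3 205.6] [-0.0524  0.1314  0.046 ]
```

Request:
{"op": "arm_command", "data": {
  "deltas": [
    {"rx": 0,"ry": 0,"rz": 0,"dx": 0.001,"dy": 0,"dz": 0.03,"fingers": 0},
    {"rx": 0,"ry": 0,"rz": 0,"dx": 0,"dy": 0,"dz": 0.025,"fingers": 0},
    {"rx": 0,"ry": 0,"rz": 0,"dx": 0,"dy": 0,"dz": 0.007,"fingers": 0},
    {"rx": 0,"ry": 0,"rz": 0,"dx": 0,"dy": 0.007,"dz": 0,"fingers": 0},
    {"rx": 0,"ry": 0,"rz": 0,"dx": 0,"dy": 0.007,"dz": 0,"fingers": 0},
    {"rx": 0,"ry": 0,"rz": 0,"dx": 0,"dy": 0.007,"dz": 0,"fingers": 0},
    {"rx": 0,"ry": 0,"rz": 0,"dx": 0,"dy": 0.007,"dz": 0,"fingers": 0},
    {"rx": 0,"ry": 0,"rz": 0,"dx": 0,"dy": 0.007,"dz": 0,"fingers": 0},
    {"rx": 0,"ry": 0,"rz": 0,"dx": 0,"dy": 0,"dz": 0,"fingers": 0}
  ]
}}

```text
time_s: 19.2
position: [0.5262, -0.0204, 0.1471]
tool_rot: [[0.982, 0.188, 0.001], [0.188, -0.982, -0.0], [0.001, 0.0, -1.0]]
ft_force: [-0.8, 0.2, 0.1]
grip_width: -0.0001
gripper_force: 0.0
```

Request:
{"op": "arm_command", "data": {
  "deltas": [
    {"rx": 0,"ry": 0,"rz": 0,"dx": 0,"dy": 0.007,"dz": -0.0015,"fingers": 0},
    {"rx": 0,"ry": 0,"rz": 0,"dx": 0,"dy": 0.007,"dz": -0.0015,"fingers": 0},
    {"rx": 0,"ry": 0,"rz": 0,"dx": 0,"dy": 0.007,"dz": -0.0015,"fingers": 0},
    {"rx": 0,"ry": 0,"rz": 0,"dx": 0,"dy": 0.007,"dz": -0.0015,"fingers": 0},
    {"rx": 0,"ry": 0,"rz": 0,"dx": 0,"dy": 0.007,"dz": 0,"fingers": 0},
    {"rx": 0,"ry": 0,"rz": 0,"dx": 0,"dy": 0.007,"dz": 0,"fingers": 0},
    {"rx": 0,"ry": 0,"rz": 0,"dx": 0,"dy": 0.007,"dz": 0,"fingers": 0}
  ]
}}

```text
time_s: 19.9
position: [0.5352, -0.0682, 0.1527]
tool_rot: [[0.982, 0.189, -0.0], [0.189, -0.982, 0.0], [-0.0, -0.0, -1.0]]
ft_force: [0.1, 1.4, 0.8]
grip_width: 0.0002
gripper_force: 0.6
```

Run:
```python
from st import *
q=env.get_image("side")
for a in (100,80,60,45):
    t=np.radians(a);print(a,proj(q,wor((-.05,.13-.096*np.cos(t)+.028*np.sin(t),.046+.096*np.sin(t)+.028*np.cos(t)))))
for r in env.tip_of("lever_grip",q)[:2]: print(round(r["p"],2),np.array(r["location"]))
```

```text
19.9 [-0.0492  0.1319  0.1527] F bed [0.319  1.3418] 0.7933547656519364
100 [321.2537 195.6475]
80 [324.8229 196.2944]
60 [328.5659 201.9573]
45 [331.1907 209.251 ]
0.52 [328.2 200.6]
```

The lever is at about 62° as planned. I'll follow it round and down.

Request:
{"op": "arm_command", "data": {
  "deltas": [
    {"rx": 0,"ry": 0,"rz": 0,"dx": 0,"dy": 0.008,"dz": 0.002,"fingers": 0},
    {"rx": 0,"ry": 0,"rz": 0,"dx": 0,"dy": 0.008,"dz": 0.002,"fingers": 0},
    {"rx": 0,"ry": 0,"rz": 0,"dx": 0,"dy": 0.008,"dz": 0.003,"fingers": 0},
    {"rx": 0,"ry": 0,"rz": 0,"dx": 0,"dy": 0.008,"dz": 0.003,"fingers": 0},
    {"rx": 0,"ry": 0,"rz": 0,"dx": 0,"dy": 0.008,"dz": 0.005,"fingers": 0},
    {"rx": 0,"ry": 0,"rz": 0,"dx": 0,"dy": 0.008,"dz": 0.005,"fingers": 0},
    {"rx": 0,"ry": 0,"rz": 0,"dx": 0,"dy": 0.008,"dz": 0.005,"fingers": 0}
  ]
}}

```text
time_s: 20.7
position: [0.5464, -0.1237, 0.1282]
tool_rot: [[0.982, 0.188, 0.002], [0.188, -0.982, -0.001], [0.002, 0.001, -1.0]]
ft_force: [0.1, 1.5, 4.8]
grip_width: 0.0
gripper_force: 2.3
```

Request:
{"op": "arm_command", "data": {
  "deltas": [
    {"rx": 0,"ry": 0,"rz": 0,"dx": 0,"dy": 0.005,"dz": 0.006,"fingers": 0},
    {"rx": 0,"ry": 0,"rz": 0,"dx": 0,"dy": 0.005,"dz": 0.007,"fingers": 0},
    {"rx": 0,"ry": 0,"rz": 0,"dx": 0,"dy": 0.005,"dz": 0.007,"fingers": 0},
    {"rx": 0,"ry": 0,"rz": 0,"dx": 0,"dy": 0.004,"dz": 0.007,"fingers": 0},
    {"rx": 0,"ry": 0,"rz": 0,"dx": 0,"dy": 0.004,"dz": 0.007,"fingers": 0},
    {"rx": 0,"ry": 0,"rz": 0,"dx": 0,"dy": 0.004,"dz": 0.006,"fingers": 0}
  ]
}}

```text
time_s: 21.3
position: [0.5517, -0.1508, 0.0882]
tool_rot: [[0.982, 0.188, 0.003], [0.188, -0.982, -0.002], [0.002, 0.003, -1.0]]
ft_force: [1.9, 0.6, 4.7]
grip_width: 0.0001
gripper_force: 2.2
```

Request:
{"op": "arm_command", "data": {
  "deltas": [
    {"rx": 0,"ry": 0,"rz": 0,"dx": 0,"dy": 0,"dz": 0.003,"fingers": 0},
    {"rx": 0,"ry": 0,"rz": 0,"dx": 0,"dy": 0,"dz": 0.003,"fingers": 0},
    {"rx": 0,"ry": 0,"rz": 0,"dx": 0,"dy": 0,"dz": 0.002,"fingers": 0},
    {"rx": 0,"ry": 0,"rz": 0,"dx": 0,"dy": 0,"dz": 0,"fingers": 0}
  ]
}}

```text
time_s: 21.7
position: [0.5519, -0.1511, 0.0827]
tool_rot: [[0.982, 0.189, 0.004], [0.189, -0.982, -0.004], [0.003, 0.005, -1.0]]
ft_force: [-4.5, -1.9, 24.0]
grip_width: 0.0001
gripper_force: 11.9
```

The lever is on its stop at z=82.7 mm, where 83 was expected. I'll retreat and check.

Request:
{"op": "arm_command", "data": {
  "deltas": [
    {"rx": 0,"ry": 0,"rz": 0,"dx": 0,"dy": 0,"dz": -0.01,"fingers": 0},
    {"rx": 0,"ry": 0,"rz": 0,"dx": 0,"dy": 0,"dz": -0.04,"fingers": 0},
    {"rx": 0,"ry": 0,"rz": 0,"dx": -0.01,"dy": 0,"dz": -0.045,"fingers": 0},
    {"rx": 0,"ry": 0,"rz": 0,"dx": -0.02,"dy": 0,"dz": -0.045,"fingers": 0},
    {"rx": 0,"ry": 0,"rz": 0,"dx": -0.04,"dy": 0,"dz": -0.045,"fingers": 0},
    {"rx": 0,"ry": 0,"rz": 0,"dx": -0.04,"dy": 0,"dz": 0,"fingers": 0},
    {"rx": 0,"ry": 0,"rz": 0,"dx": 0,"dy": 0,"dz": 0,"fingers": 0}
  ]
}}

```text
time_s: 22.4
position: [0.4465, -0.169, 0.258]
tool_rot: [[0.982, 0.187, -0.0], [0.187, -0.982, -0.001], [-0.0, 0.001, -1.0]]
ft_force: [0.0, 0.3, 0.3]
grip_width: 0.0001
gripper_force: 0.0
```

Run:
```python
from st import *
p=env.get_image("wrist");q=env.get_image("side")
for P in(p,q):
  for n,z in dict(lever_grip=.074,bar_grip=.072,lever_hinge=.046,block=.014).items():
    for r in env.tip_of(n,P)[:1]: print(n,round(r["p"],2),bed(at(P,r["location"],z)))
o=np.vstack([cv2.resize(p["color"],(400,300)),cv2.resize(q["color"][190:310,260:420],(400,300),interpolation=2)])
cv2.imwrite("pics/end.png",o)
```

```text
22.4 [-0.1555  0.0497  0.258 ] F bed [0.0826 0.3069] 0.29537370941258323
lever_grip 0.64 [-0.0494  0.0341  0.074 ]
bar_grip 0.75 [-0.0494 -0.0573  0.072 ]
lever_hinge 0.76 [-0.0524  0.1303  0.046 ]
lever_grip 0.74 [-0.0536  0.0245  0.074 ]
bar_grip 0.88 [-0.041  -0.0434  0.072 ]
block 0.94 [0.0305 0.015  0.014 ]
```

View pics/end.png

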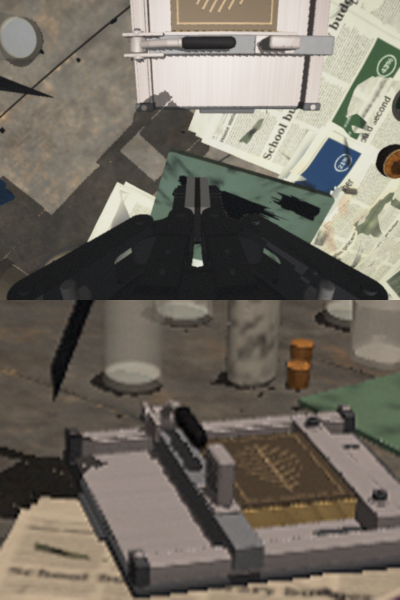

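The final views show the lever flat on the bar (handle at (205,42) in the upper half), the block square against the stop, the bar where I left it, and the bystanders not moved.

```bash
python3 -c "
from rig import env
print(env.close_job())"
```

```text
the job is handed in; nothing more can be done
None
```

The block is locked up and the job handed in at about 22.4 s: block square against the head stop, strip pressed in about 2 mm (estimated from the push force and the bar's slip-back), lever fully down, and the things round the bed left where they were. No verdict came back.

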